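# Pack the gel-casting kit and lift the caddy

## Task

Put the two gel combs and the end dam lying on the bench into the grey carrying caddy, each in the bay that already holds its own kind: combs with the comb, dam with the dam. Then take the caddy by its handle, lift it about 10 cm clear of the bench and keep it there, level and still, so that I can wipe underneath: finish while still holding it up. Keep everything in the caddy, and leave the gel tank, the beaker and the tube rack where they are.

Things in the scene. Friction and masses are not known exactly. Their poses are not given: they have to be found in the camera images.
- caddy: open grey plastic carrying caddy, loose, 0.3 to 0.55 kg, to the robot's left. Outside 160 mm (its x) by 340 mm (y); walls 55 mm high, walls and floor 4 mm thick. A 5 mm divider at y = 0, wall-high, makes two bays, each 152 mm (x) by 163 mm (y) inside. A rigid handle along x stands over the divider. Origin: centre of the underside; z up. Yaw within 0.4 rad of the world's
- caddy_handle (a point): centre of the handle bar, 106 mm above the caddy's underside, axes as the caddy's. The bar is straight and flat-sided: 152 mm long (x), 20 mm wide (y), 22 mm high. Uprights 12 mm thick (x) and 20 mm wide carry it at x = -70 and +70 mm; between them it is free, with 40 mm of air below, down to the divider
- caddy_bay_l (a point): middle of the floor of the bay on the caddy's +y side (84 mm from the divider, 4 mm above the caddy's underside)
- caddy_bay_r (a point): middle of the floor of the bay on the caddy's -y side
- comb_1: black gel comb lying flat on the bench, 30 g: a bar 100 mm long (its x), 14 mm wide (y), 16 mm high, with a 4 mm thick, 88 mm wide toothed blade at the foot of its -y side, reaching 35 mm from the bar's centre line. Origin: centre of the bar's underside; z up. Can be pinched across the bar, above the blade. In any of three places to the robot's right, yaw within 1.1 rad
- comb_2: second black gel comb on the bench, the same as comb_1
- dam_1: black end dam of a gel-casting tray, lying on the bench, 40 g: a toothless block 76 mm long (its x), 22 mm wide (y), 16 mm high, with a grip rib 40 x 10 x 12 mm along the middle of its top (28 mm high in all) and a 3 mm rubber strip along its +y side. Origin: centre of the block's underside; z up
- comb_kept: gel comb, the same as comb_1, that already lies in one bay of the caddy: either bay
- dam_kept: end dam, the same as dam_1, that already lies in the other bay
- tank: clear plastic gel tank, to be left alone: 100 mm (x) by 308 mm (y, over the black and red terminals) by 82 mm high, on the far side of the bench. Origin: centre of the underside
- beaker: glass beaker, 80 mm across, 104 mm high, with yellow pipette tips in it, to be left alone, far right. Origin: centre of the underside
- rack: white tube rack with small tubes, 68 mm (x) by 205 mm (y) by 45 mm high, to be left alone, near the left edge. Origin: centre of the underside
There are look-alikes about, which are no part of the job. What is shaped like the comb_2 but pink is not meant. Leave any blue look-alike of the comb_1 alone.

How it is judged:
By the outcome, as a careful person would: the job done as asked, in the order asked, and still so for the second after the job is handed in, while the arm keeps its last pose, push and grip.
It also fails if it takes over 72 s, if anything falls off the work surface, if the arm or the gripper's body presses on something with over 40 N, if the wrist force passes 120 N, or if a joint passes its speed limit or range.

## Robot

A 7-joint arm with a two-finger parallel gripper is mounted at the origin on the work surface. World frame = base frame: x ahead of the robot, y to its left, z up, the work surface at z = 0. Lengths are in m, angles in rad, forces in N, time in s.
With the tool pointing down it reaches from about 0.4 to 0.85 m from the base axis. Payload 10.4 kg.
Tool frame: the origin (TCP) lies between the finger pads, 19 mm behind the fingertips; this is the grasp point; z points along the fingers, y is the line along which they close (so a half turn about z gives the same grasp; the last joint's range is limited). The gripper opens to 87 mm and grips with 3 to 60 N. Pads are 19 mm wide; open, the fingers measure 117 mm over their backs; the gripper's body (75 mm by 190 mm) begins 51 mm behind the grasp point.
Start: joints at [1.202, 0.332, -0.065, 1.46, 0.022, 1.35, -0.088], TCP at [0.212, -0.588, 0.241] pointing down, gripper open.
Joint ranges: [-2.6, 2.6], [-0.5, 2.12], [-1.47, 1.34], [0.16, 2.42], [-1.27, 4.41], [0.06, 2.06], [-2.6, 2.6]. Speed limits (rad/s): [2.22, 2.22, 2.79, 2.79, 3.14, 3.14, 3.14].

## Interface

Orientations are given as a unit quaternion [x, y, z, w].
In Python, from bench import r gives the robot as it stands.
- The arm moves only by the shell command python3 -m pendant 'ROWS' [OPENING] [FORCE]. ROWS is JSON, a list of rows, each a list of 4 numbers: the shift along the tool's x, y, z in m, then the turn about the tool's z in rad. A call has 1 to 8 rows; each row shifts and turns the commanded pose from where the row before left it, along the tool's axes as they then stand; what a row does not reach is not made up. A row lasts 1/12 s, in which the tool goes at most 41.7 mm and 7.16 degrees, less where a joint would pass 70% of its speed; a pose out of reach is approached as far as the arm can. A call with a gripper value outside its range is refused whole. OPENING is the opening, from 0 (shut) to 1 (fully open), set as the call begins (- or left out, the last holds). The fingers move at their own pace and stop on an object; FORCE is the grip in N (left out, the last holds). Time passes only in rows, so rows that do not move let the fingers close. It gives the time, the measured TCP pose, the force, the opening and the grip force at its end, in the units of the state.
- r.read_state(): the state, without advancing time (a new reading comes with each control period).
- r.camera(name): name is "scene" or "top" or "wrist"; returns a dict with "img" (400x640x3 uint8, red, green, blue), "camera_matrix" (3x3 intrinsics, pixels), "dist_coeffs" ([k1, k2, p1, p2, k3] as OpenCV has them; the pictures are not rectified), "xyz" and "attitude" of the camera in the world. Camera axes: x right, y down, z forward; pixel columns grow to the right and rows downward; lengths in m; the calibration is good to about 2 mm. A picture is of the moment at which its call begins. There is no depth.
- r.close_job(): hands the job in; it is judged then, once.
Trained networks look in the newest picture that a camera, given by its name, has taken for a name from the list of things; names that differ only in an ending like _2 or _b are one class to them, and where a whole thing is asked for, a point or a joint stands for the part that bears it (a point fixed in the world has none). Each returns a list of dicts, best first, with "score" (0 to 1); they miss things now and then, are a little off and sometimes report something else, mostly with a low value. They report only what shows in the picture. A call takes as long as a camera call. They do not tell look-alikes from the thing itself.
- r.outline_of(thing, camera): "mask" (400x640 bool, what is visible of it) and "bbox" ([centre column, centre row, width, height] in pixels, round what is visible of it).
The state is a dict: "time": time; "joint_positions": joint angles; "joint_vel": joint speeds; "joint_torque": joint torques, N m; "ee_pos": TCP position; "eef_rot": TCP orientation; "ft_force": force on the tool from outside, world axes, zero at the start; "torque": the same for the moment, N m; "width": finger opening in m; "grip_force": force on a finger pad.
Only numpy, scipy, OpenCV 4.12 (cv2) and the standard library are available. Lean on these libraries where they do the work, as an engineer would, in place of code of your own. Each camera call takes 0.05 s, during which the arm holds its last target. There are 200 camera calls.

## Working session

There is one attempt and no reset: what is moved stays moved. The work goes in short steps, Python scripts to look and compute and a shell command to move; the robot and the scene stay as the last step left them, time stands still between calls to the robot, and variables do not carry over. Pictures are saved under pics/ and viewed, at most 12 in all, crops included, and the job is handed in when it is done.

```bash
mkdir -p pics; ls; cat > h.py <<'E'
import numpy as np, cv2
from scipy.spatial.transform import Rotation as R
from bench import r
def cam(n,save=None):
    c=r.camera(n)
    if save: cv2.imwrite('pics/'+save,c['img'][:,:,::-1])
    return c
def px2w(c,uv,z):
    K=np.array(c['camera_matrix']);D=np.array(c['dist_coeffs'])
    p=cv2.undistortPoints(np.array(uv,float).reshape(-1,1,2),K,D).reshape(-1,2)
    d=np.c_[p,np.ones(len(p))]@R.from_quat(c['attitude']).as_matrix().T
    o=np.array(c['xyz']); return o+d*((z-o[2])/d[:,2])[:,None]
def w2px(c,P):
    M=R.from_quat(c['attitude']).as_matrix().T
    return cv2.projectPoints(np.array(P,float).reshape(-1,1,3),cv2.Rodrigues(M)[0],-M@np.array(c['xyz']),np.array(c['camera_matrix']),np.array(c['dist_coeffs']))[0].reshape(-1,2)
E
python3 - <<'E'
from h import *
c=cam('top','top1.png');print(c['xyz'],c['attitude'])
for t in ['comb_1','dam_1','caddy']:
    for o in r.outline_of(t,'top'):
        rc=cv2.minAreaRect(np.argwhere(o['mask'])[:,::-1].astype(np.float32))
        print(t,round(o['score'],2),np.round(o['bbox']),np.round(rc[0]),np.round(rc[1]),rc[2],px2w(c,[rc[0]],0.01).round(3), c['img'][o['mask']].mean(0).round())
s=r.read_state();print(s['time'],s['ee_pos'],s['eef_rot'],R.from_quat(s['eef_rot']).as_matrix().round(2))
E
```

```text
pics
[ 0.4583891  -0.00856643  1.15583664] [-0.69741544  0.715348   -0.03596876  0.02439644]
comb_1 0.94 [368. 290.  32.  25.] [368. 288.] [33. 13.] 26.56505012512207 [[ 0.292 -0.191  0.01 ]] [121.  97. 107.]
comb_1 0.64 [468. 202.  31.  22.] [470. 203.] [13. 32.] 67.38013458251953 [[ 0.541 -0.515  0.01 ]] [ 27.  56. 109.]
comb_1 0.55 [360. 183.  20.  28.] [360. 186.] [14. 31.] 18.43494987487793 [[ 0.602 -0.179  0.01 ]] [49. 46. 43.]
comb_1 0.54 [353. 239.  22.  28.] [354. 241.] [13. 32.] 40.91437911987305 [[ 0.433 -0.152  0.01 ]] [52. 49. 46.]
dam_1 0.62 [425. 220.  17.  23.] [425. 220.] [24.  8.] 61.927513122558594 [[ 0.491 -0.372  0.01 ]] [25. 23. 21.]
caddy 0.68 [245. 218. 134.  99.] [245. 217.] [ 58. 122.] 68.8387451171875 [[0.515 0.176 0.01 ]] [112. 111. 108.]
0.2 [ 0.21178481 -0.58781103  0.24078354] [ 9.85086764e-01  1.72057854e-01 -1.09448410e-04 -3.88860392e-04] [[ 0.94  0.34 -0.  ]
 [ 0.34 -0.94  0.  ]
 [-0.   -0.   -1.  ]]
```

View pics/top1.png

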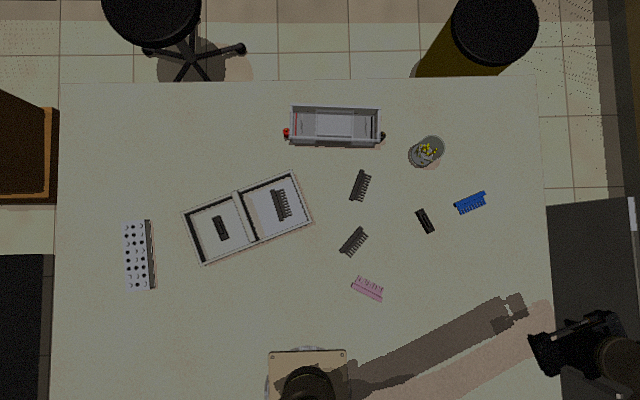

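Top view: black combs at (360,185) and (354,241), black dam at (425,220). The look-alikes are a pink comb at (368,288) and a blue comb at (470,203), and I won't touch either. In the caddy the kept comb lies in the right (-y) bay at (280,205) and the kept dam in the left bay at (221,228). I'm choosing the two black combs and the black dam, and will check them in a close crop.

```bash
python3 - <<'E'
import cv2
i=cv2.imread('pics/top1.png')
cv2.imwrite('pics/crop1.png',cv2.resize(i[160:280,170:450],None,fx=2.85,fy=2.85,interpolation=cv2.INTER_CUBIC))
E
```

```text
(no output)
```

View pics/crop1.png

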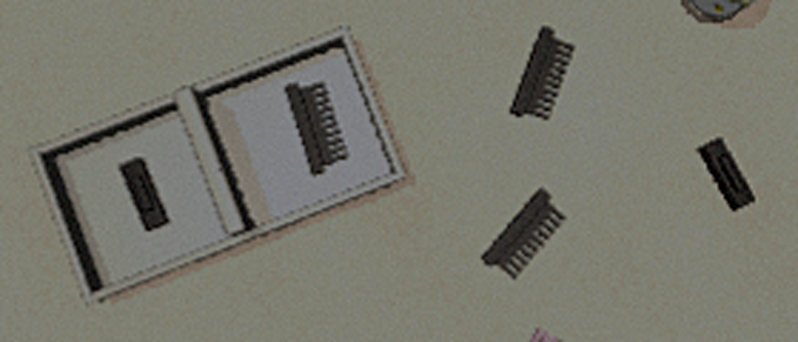

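The crop confirms two black toothed combs with their blades facing right, and a toothless dam with a rib. Next I'll work out poses from the bar ends and the caddy corners.

```bash
cat >> h.py <<'E'
def rel(target,bar_yaw):
    """tool-frame shift to world target and turn so that tool x lies along bar_yaw (mod pi)"""
    s=r.read_state();M=R.from_quat(s['eef_rot']).as_matrix();p=np.array(s['ee_pos'])
    ty=np.arctan2(M[1,0],M[0,0]); t=(ty-bar_yaw+np.pi/2)%np.pi-np.pi/2  # tool z is down: + turn = world yaw decreases
    return (M.T@(np.array(target)-p)).round(4),round(t,3),round(s['joint_positions'][6],2)
E
python3 - <<'E'
from h import *
c=cam('top')
f=lambda a,z:px2w(c,np.array(a)/2.85+[170,160],z)
for n,a,z in [('A',[(547,30),(517,112)],.016),('B',[(543,192),(487,262)],.016),('dam',[(710,145),(742,205)],.02),('keptc',[(293,88),(317,172)],.02),('keptd',[(133,163),(158,228)],.02),('handle',[(185,92),(240,232)],.117)]:
    P=f(a,z);d=P[0]-P[1];print(n,P.mean(0).round(3),'len',np.linalg.norm(d).round(3),'yaw',np.arctan2(d[1],d[0]).round(3))
C=f([(345,28),(405,178),(90,298),(33,152)],.055);print(C.round(3),C.mean(0).round(3))
for i in range(4):
    d=C[i]-C[(i+1)%4];print(np.linalg.norm(d).round(3),np.arctan2(d[1],d[0]).round(3))
print(rel([.50,-.37,.2],0.4))
w=r.camera('wrist');print(w['xyz'],R.from_quat(w['attitude']).as_matrix().round(2))
E
```

```text
A [ 0.604 -0.167  0.016] len 0.095 yaw -0.383
B [ 0.438 -0.143  0.016] len 0.096 yaw -0.71
dam [ 0.487 -0.369  0.02 ] len 0.072 yaw 0.444
keptc [0.546 0.079 0.02 ] len 0.094 yaw 0.259
keptd [0.481 0.248 0.02 ] len 0.074 yaw 0.358
handle [0.51  0.161 0.117] len 0.147 yaw 0.36
[[ 0.649  0.032  0.055]
 [ 0.491 -0.026  0.055]
 [ 0.378  0.296  0.055]
 [ 0.528  0.354  0.055]] [0.512 0.164 0.055]
0.168 0.355
0.342 -1.233
0.161 -2.772
0.344 1.931
(array([ 0.345 , -0.1073,  0.041 ]), np.float64(-0.054), np.float64(-0.09))
[ 0.27422635 -0.56679843  0.38466912] [[ 0.34 -0.91 -0.23]
 [-0.94 -0.33 -0.08]
 [ 0.    0.24 -0.97]]
```

```bash
python3 -m pendant '[[0.034,-0.011,0.01,0],[0.034,-0.011,0.01,0],[0.034,-0.011,0.01,0],[0.034,-0.011,0.01,0],[0.034,-0.011,0.01,-0.05],[0.034,-0.011,0.01,-0.05],[0.034,-0.011,0.01,0],[0.034,-0.011,0.01,0]]' 0.6; python3 -m pendant '[[0.034,-0.011,0.01,0],[0.02,-0.011,0.01,0],[0,0,0,0]]'
cat >> h.py <<'E'
def look(thing,z,name=None,i=0):
    w=cam('wrist',name);out=[]
    for o in r.outline_of(thing,'wrist'):
        P=px2w(w,np.argwhere(o['mask'])[:,::-1],z)[:,:2]*1000
        rc=cv2.minAreaRect(P.astype(np.float32));b=cv2.boxPoints(rc)
        e=max(b[1]-b[0],b[2]-b[1],key=np.linalg.norm)
        yaw=(np.arctan2(e[1],e[0])+np.pi/2)%np.pi-np.pi/2
        print(thing,round(o['score'],2),'c',np.round(rc[0],1),'size',np.round(rc[1]),'yaw',yaw.round(3),'bbox',np.round(o['bbox']),w['img'][o['mask']].mean(0).round())
    return w
E
python3 - <<'E'
from h import *
look('dam_1',.016,'w1.png')
E
```

```text
time: 0.97
ee_pos: [0.4332, -0.4049, 0.1609]
eef_rot: [0.975, 0.221, 0.0, 0.0]
ft_force: [-0.7, -0.1, -0.7]
width: 0.053
grip_force: 0.0
time: 1.22
ee_pos: [0.4747, -0.3567, 0.1392]
eef_rot: [0.974, 0.225, 0.0, -0.002]
ft_force: [-0.4, 0.7, -0.2]
width: 0.0522
grip_force: 0.0
dam_1 0.66 c [ 491.3 -371. ] size [75. 26.] yaw 0.482 bbox [342. 188.  28.  78.] [41. 40. 39.]
```

View pics/w1.png

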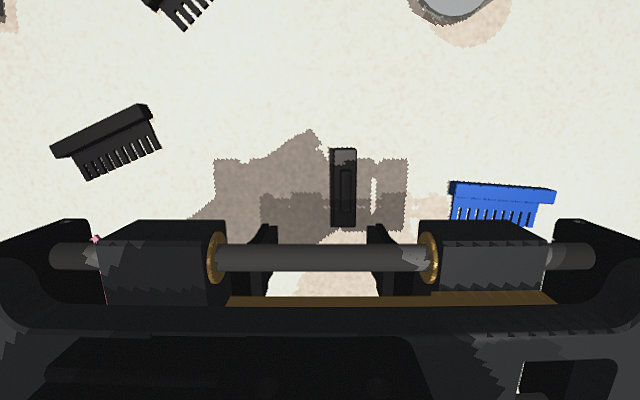

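Wrist view: the dam is at (343,188), lined up with the tool and about 20 mm ahead. The blue look-alike is clear of it at (500,200).

```bash
python3 - <<'E'
from h import *
print(rel([.491,-.371,.035],.475))
E
```

```text
(array([0.0137, 0.0163, 0.1058]), np.float64(-0.027), np.float64(-0.62))
```

```bash
python3 -m pendant '[[0.007,0.008,0.02,-0.025],[0.007,0.008,0.02,0],[0,0,0.02,0],[0,0,0.02,0],[0,0,0.015,0],[0,0,0.009,0],[0,0,0,0]]'; python3 -m pendant '[[0,0,0,0],[0,0,0,0],[0,0,0,0],[0,0,0,0],[0,0,0,0],[0,0,0,0]]' 0 25
```

```text
time: 1.9
ee_pos: [0.4892, -0.3721, 0.0356]
eef_rot: [0.973, 0.232, -0.001, -0.001]
ft_force: [-0.8, 0.3, 0.1]
width: 0.0519
grip_force: 0.0
time: 2.4
ee_pos: [0.4912, -0.3714, 0.0377]
eef_rot: [0.972, 0.233, 0.0, 0.0]
ft_force: [0.1, -0.2, -0.4]
width: 0.0198
grip_force: 0.0
```

```bash
python3 -m pendant '[[0,0,0.001,0],[0,0,0,0],[0,0,0,0],[0,0,0,0]]'; python3 -m pendant '[[0,0,-0.03,0],[0,0,-0.03,0],[0,0,-0.03,0],[0,0,-0.03,0],[0,0,0,0],[0,0,0,0]]'
python3 - <<'E'
from h import *
u=np.array([np.cos(.355),np.sin(.355)]);v=np.array([-u[1],u[0]]);c=np.array([.511,.163])
k=lambda P:((np.array(P)-c)@np.c_[u,v]).round(3)
print('keptc',k([.546,.079]),'keptd',k([.481,.248]))
T=c+v*.131; print(T); print(rel([*T,.16],.355))
E
```

```text
time: 2.73
ee_pos: [0.491, -0.3712, 0.0362]
eef_rot: [0.972, 0.233, -0.0, -0.0]
ft_force: [-0.2, 0.1, -0.6]
width: 0.0099
grip_force: 25.0
time: 3.23
ee_pos: [0.4919, -0.3718, 0.1582]
eef_rot: [0.972, 0.233, 0.001, 0.001]
ft_force: [-0.3, 0.3, 0.4]
width: 0.0097
grip_force: 25.0
keptc [ 0.004 -0.091] keptd [0.001 0.09 ]
[0.46546566 0.28583169]
(array([ 0.2747, -0.5981, -0.0034]), np.float64(0.116), np.float64(-0.6))
```

```bash
python3 -m pendant '[[0.015,-0.033,-0.012,0],[0.015,-0.033,-0.012,0],[0.015,-0.033,-0.012,0],[0.015,-0.033,-0.012,0],[0.015,-0.033,0,0],[0.015,-0.033,0,0],[0.015,-0.033,0,0],[0.015,-0.033,0,0]]'; python3 -m pendant '[[0.015,-0.033,0,0],[0.015,-0.033,0,0],[0.015,-0.033,0,0],[0.015,-0.033,0,0],[0.015,-0.033,0,0],[0.015,-0.033,0,0],[0.015,-0.033,0,0],[0.015,-0.033,0,0]]';  python3 -m pendant '[[0.015,-0.033,0,0],[0.015,-0.03,0,0],[0,0,0,0.06],[0,0,0,0.055],[0,0,0,0],[0,0,0,0]]'
python3 - <<'E'
from h import *
look('caddy',.055,'w2.png')
look('dam_1',.02)
E
```

```text
time: 3.9
ee_pos: [0.4771, -0.0799, 0.203]
eef_rot: [0.972, 0.233, -0.001, -0.0]
ft_force: [0.3, -0.4, -0.1]
width: 0.0096
grip_force: 25.0
time: 4.57
ee_pos: [0.4645, 0.2095, 0.2031]
eef_rot: [0.972, 0.233, -0.001, 0.0]
ft_force: [0.8, 0.4, -0.5]
width: 0.0095
grip_force: 25.0
time: 5.07
ee_pos: [0.4632, 0.2775, 0.2031]
eef_rot: [0.984, 0.178, -0.001, 0.0]
ft_force: [-0.3, -0.7, -0.0]
width: 0.0099
grip_force: 25.0
caddy 0.63 c [719.2  63.4] size [37. 24.] yaw 0.565 bbox [627.  21.  25.  40.] [120. 114. 113.]
caddy 0.57 c [503.7 161.9] size [191. 353.] yaw -1.217 bbox [442. 185. 355. 180.] [160. 158. 152.]
caddy 0.23 c [489.6 258.3] size [66. 22.] yaw 0.388 bbox [351. 175.  22.  66.] [56. 53. 52.]
dam_1 0.9 c [404.4 256.2] size [154.  49.] yaw 0.373 bbox [319. 236.  42. 121.] [30. 29. 29.]
```

View pics/w2.png

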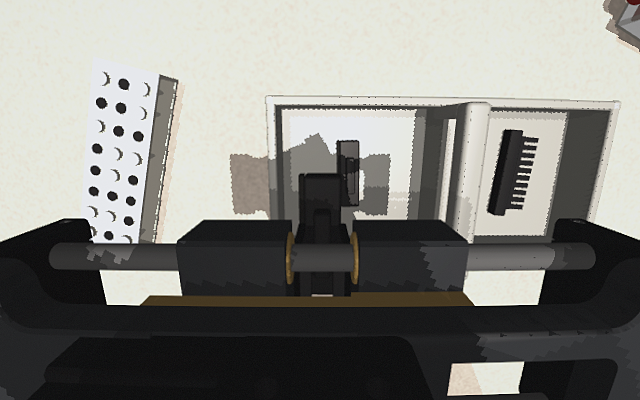

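Wrist view: the held dam is at (318,236), the kept dam at (348,172), and the far rim of the caddy runs from (266,97) to (620,100). The handle spans columns 467–492.

```bash
python3 - <<'E'
from h import *
w=cam('wrist')
P=px2w(w,[(267,97),(619,101)],.055);d=P[0]-P[1];yaw=np.arctan2(d[1],d[0])-np.pi/2
print(P.round(3),np.linalg.norm(d),yaw)
u=np.array([np.cos(yaw),np.sin(yaw)]);print('centre',P.mean(0)[:2]-u*.08)
H=px2w(w,[(467,104),(491,104),(462,205),(487,205)],.117);print(H.round(3))
print('keptd',px2w(w,[(347,173)],.022)[0].round(3))
v=np.array([-u[1],u[0]]);c=P.mean(0)[:2]-u*.08
print('d',((H[:,:2]-c)@np.c_[u,v]).round(3), ((px2w(w,[(347,173),(508,170)],.022)[:,:2]-c)@np.c_[u,v]).round(3))
T=c+v*.132;print(rel([*T,.041],yaw))
E
```

```text
[[0.532 0.357 0.055]
 [0.654 0.031 0.055]] 0.3486160230854443 0.3572484283699875
centre [0.51845816 0.16589833]
[[0.58  0.201 0.117]
 [0.587 0.183 0.117]
 [0.507 0.168 0.117]
 [0.514 0.148 0.117]]
keptd [0.487 0.254 0.022]
d [[ 0.07   0.011]
 [ 0.07  -0.007]
 [-0.01   0.006]
 [-0.01  -0.015]] [[ 0.001  0.094]
 [ 0.005 -0.09 ]]
(array([ 0.0123, -0.0083,  0.1631]), np.float64(-0.001), np.float64(-1.97))
```

```bash
python3 -m pendant '[[0.005,-0.004,0.02,0],[0.004,-0.004,0.025,0],[0,0,0.03,0],[0,0,0.03,0],[0,0,0.03,0],[0,0,0.018,0],[0,0,0.008,0],[0,0,0,0]]';python3 -m pendant '[[0,0,0,0],[0,0,0,0],[0,0,0,0]]'
```

```text
time: 5.98
ee_pos: [0.4688, 0.2878, 0.042]
eef_rot: [0.984, 0.177, -0.001, 0.0]
ft_force: [0.1, 0.3, -0.1]
width: 0.0099
grip_force: 25.0
time: 6.23
ee_pos: [0.47, 0.2891, 0.0447]
eef_rot: [0.984, 0.177, 0.001, -0.0]
ft_force: [-0.4, -0.4, 0.4]
width: 0.0097
grip_force: 25.0
```

```bash
python3 -m pendant '[[0,0,0.003,0],[0,0,0,0],[0,0,0,0]]';python3 -m pendant '[[0,0,0,0],[0,0,0,0],[0,0,0,0],[0,0,0,0]]' 0.28; python3 -m pendant '[[0,0,-0.02,0],[0,0,-0.04,0],[0,0,-0.04,0],[0,0,-0.04,0],[0,0,-0.02,0],[0,0,0,0],[0,0,0,0]]'
python3 - <<'E'
from h import *
c=cam('top')
for o in r.outline_of('dam_1','top'): print(o['score'],o['bbox'])
# comb B: grip centre of bar
print(rel([.438,-.143,.15],-.71), rel([.604,-.167,.15],-.383))
E
```

```text
time: 6.48
ee_pos: [0.4693, 0.2886, 0.0404]
eef_rot: [0.984, 0.177, 0.0, 0.0]
ft_force: [-0.4, 0.0, -1.4]
width: 0.0099
grip_force: 25.0
time: 6.82
ee_pos: [0.4693, 0.2886, 0.0403]
eef_rot: [0.984, 0.177, 0.0, 0.0]
ft_force: [1.2, -0.1, -0.3]
width: 0.0228
grip_force: 0.0
time: 7.4
ee_pos: [0.4697, 0.2888, 0.2012]
eef_rot: [0.984, 0.177, 0.001, -0.0]
ft_force: [-0.1, 0.1, -0.9]
width: 0.0245
grip_force: 0.0
0.5 [207.3, 235.8, 21.8, 22.3]
(array([-0.1789,  0.3933,  0.0496]), np.float64(1.066), np.float64(-2.0)) (array([-0.0316,  0.4736,  0.0494]), np.float64(0.739), np.float64(-2.0))
```

```bash
python3 -m pendant '[[-0.0025,0.0365,0,0],[-0.0025,0.0365,0,0],[-0.0025,0.0365,0,0],[-0.0025,0.0365,0,0],[-0.0025,0.0365,0,0],[-0.0025,0.0365,0,0],[-0.0025,0.0365,0,0],[-0.0025,0.0365,0,0]]' 0.5;python3 -m pendant '[[-0.0025,0.0365,0,0],[-0.0025,0.0365,0,0],[-0.0025,0.0365,0,0],[-0.0025,0.0365,0,0],[-0.0025,0.0365,0.01,0],[0,0,0.01,0.12],[0,0,0.01,0.12],[0,0,0.01,0.12]]';python3 -m pendant '[[0,0,0.01,0.12],[0,0,0,0.12],[0,0,0,0.12],[-0.03,0,0,0],[0,0,0,0],[0,0,0,0]]'
python3 - <<'E'
from h import *
look('comb_1',.010,'w3.png');s=r.read_state();print(s['joint_positions'],s['ee_pos'])
print(rel([.604,-.167,.026],-.383))
E
```

```text
time: 8.17
ee_pos: [0.5516, 0.0059, 0.1986]
eef_rot: [0.984, 0.177, -0.001, -0.0]
ft_force: [1.3, 0.7, 0.2]
width: 0.0437
grip_force: 0.0
time: 8.83
ee_pos: [0.6031, -0.1681, 0.1574]
eef_rot: [1.0, -0.006, -0.002, -0.001]
ft_force: [-0.6, -0.6, -0.1]
width: 0.0436
grip_force: 0.0
time: 9.33
ee_pos: [0.5744, -0.1563, 0.1485]
eef_rot: [0.984, -0.181, -0.002, 0.0]
ft_force: [0.8, 0.3, 1.2]
width: 0.0433
grip_force: 0.0
comb_1 0.94 c [ 537.8 -466.7] size [19. 36.] yaw -0.115 bbox [631. 116.  18.  34.] [37. 54. 90.]
comb_1 0.75 c [ 466.6 -160.8] size [18. 28.] yaw -0.368 bbox [360. 283.  18.  24.] [29. 28. 28.]
comb_1 0.67 c [ 602.1 -177.9] size [ 42. 100.] yaw -0.392 bbox [333. 159.  47. 105.] [68. 66. 64.]
[ 0.48122924  0.36188501 -0.35876875  1.63633373  0.13556688  1.16871443
 -1.84417813] [ 0.57600307 -0.15698793  0.14954074]
(array([ 0.0298, -0.0006,  0.1235]), np.float64(0.019), np.float64(-1.84))
```

View pics/w3.png

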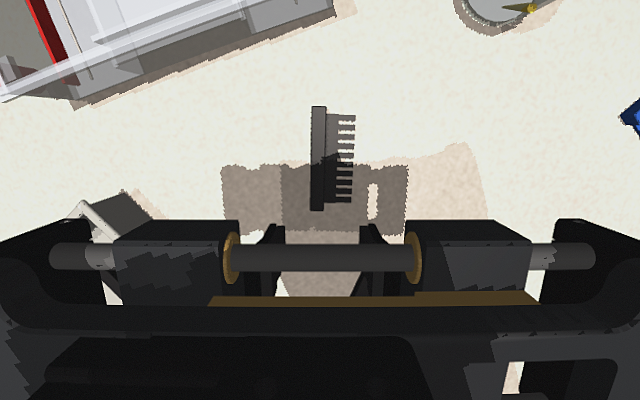

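Wrist view: black comb with its bar at about (318,158) and teeth to the right, lined up with the fingers.

```bash
python3 -m pendant '[[0.016,-0.002,0.02,0.015],[0.015,-0.001,0.025,0],[0,0,0.025,0],[0,0,0.025,0],[0,0,0.02,0],[0,0,0.007,0],[0,0,0,0],[0,0,0,0]]'; python3 -m pendant '[[0,0,0,0],[0,0,0,0],[0,0,0,0],[0,0,0,0],[0,0,0,0],[0,0,0,0],[0,0,0,0]]' 0 25
```

```text
time: 10.1
ee_pos: [0.6066, -0.1655, 0.0287]
eef_rot: [0.982, -0.188, 0.0, -0.0]
ft_force: [-0.2, 0.3, 0.2]
width: 0.0432
grip_force: 0.0
time: 10.68
ee_pos: [0.6062, -0.1654, 0.0286]
eef_rot: [0.982, -0.188, 0.0, 0.0]
ft_force: [-1.2, 0.1, 3.4]
width: 0.0138
grip_force: 25.0
```

```bash
python3 -m pendant '[[0,0,-0.02,0],[0,0,-0.035,0],[0,0,-0.035,0],[0,0,-0.03,0],[0,0,0,0],[0,0,0,0]]'
python3 - <<'E'
from h import *
print(rel([.559,.047,.15],.357))
E
```

```text
time: 11.18
ee_pos: [0.607, -0.1655, 0.1502]
eef_rot: [0.982, -0.188, 0.002, 0.0]
ft_force: [-0.9, -0.7, -0.4]
width: 0.0135
grip_force: 25.0
(array([-0.1233, -0.1796, -0.0002]), np.float64(-0.736), np.float64(-1.86))
```

```bash
python3 -m pendant '[[-0.0206,-0.03,0,0],[-0.0206,-0.03,0,0],[-0.0206,-0.03,0,0],[-0.0206,-0.03,0,0],[-0.0206,-0.03,0,0],[-0.0206,-0.03,0,0],[0,0,0,-0.12],[0,0,0,-0.12]]';python3 -m pendant '[[0,0,0,-0.12],[0,0,0,-0.12],[0,0,0,-0.12],[0,0,0,-0.12],[0,0,0,0],[0,0,0,0]]'
python3 - <<'E'
from h import *
look('comb_1',.01,'w4.png')
print(rel([.559,.047,.034],.357))
E
```

```text
time: 11.85
ee_pos: [0.5564, 0.0507, 0.1469]
eef_rot: [0.998, -0.065, -0.001, -0.0]
ft_force: [0.8, -1.0, -1.1]
width: 0.014
grip_force: 25.0
time: 12.35
ee_pos: [0.5572, 0.0475, 0.147]
eef_rot: [0.986, 0.168, -0.001, -0.0]
ft_force: [-0.1, 0.5, 0.4]
width: 0.014
grip_force: 25.0
comb_1 0.86 c [530.   12.7] size [152.  71.] yaw 0.327 bbox [345. 226.  74. 145.] [38. 37. 37.]
(array([0.0014, 0.0011, 0.1135]), np.float64(-0.02), np.float64(-1.54))
```

View pics/w4.png

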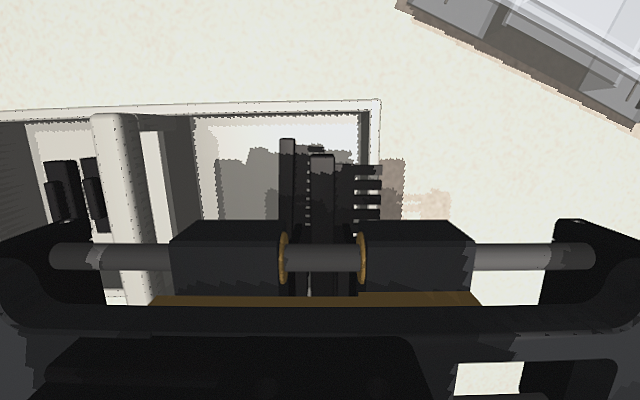

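Wrist view: the held comb is at (322,190) and the kept comb's bar at (287,190). The caddy's outer corner is at (381,99), and both dams lie side by side in the left bay at (55–95,190).

```bash
python3 - <<'E'
from h import *
w=cam('wrist');yaw=.357
u=np.array([np.cos(yaw),np.sin(yaw)]);v=np.array([-u[1],u[0]])
t=np.array(r.read_state()['ee_pos'])[:2]
g=lambda p,z:((px2w(w,p,z)[:,:2]-t)@np.c_[u,v]*1000).round(1)
print('outer rim',g([(381,99),(370,108),(371,150)],.055),'floor edge',g([(361,125)],.004),'kept bar',g([(280,139),(293,139)],.02),'held',g([(311,155),(334,155)],.147-.0286+.016),'handle top',g([(95,114),(135,114)],.117))
E
```

```text
outer rim [[ 84.7 -48.9]
 [ 78.1 -40.5]
 [ 45.7 -41.9]] floor edge [[ 65.2 -40.3]] kept bar [[54.3 35.5]
 [54.  23.7]] held [[50.4  3.3]
 [50.2 -8.9]] handle top [[ 75.8 130.3]
 [ 75.  106. ]]
```

```bash
python3 -m pendant '[[0,-0.001,0.02,-0.02],[0,0,0.025,0],[0,0,0.025,0],[0,0,0.02,0],[0,0,0.014,0],[0,0,0.006,0],[0,0,0,0],[0,0,0,0]]'; python3 - <<'E'
from h import *
s=r.read_state();print(s['ee_pos'],s['ft_force'])
E
```

```text
time: 13.17
ee_pos: [0.5576, 0.0487, 0.0384]
eef_rot: [0.984, 0.179, 0.0, 0.0]
ft_force: [1.0, 0.6, -0.1]
width: 0.0135
grip_force: 25.0
[0.5576426  0.0486898  0.03844791] [ 0.95135947  0.5585264  -0.13745101]
```

```bash
python3 -m pendant '[[0,0,0.001,0],[0,0,0,0],[0,0,0,0],[0,0,0,0]]' 0.25; python3 -m pendant '[[0,0,-0.02,0],[0,0,-0.04,0],[0,0,-0.04,0],[0,0,-0.01,0],[0,0,0,0],[0,0,0,0]]'
python3 - <<'E'
from h import *
print(rel([.438,-.143,.15],-.71)); cam('wrist','w5.png')
E
```

```text
time: 13.5
ee_pos: [0.5576, 0.0486, 0.0376]
eef_rot: [0.984, 0.179, 0.0, 0.0]
ft_force: [0.2, 0.2, 0.3]
width: 0.0212
grip_force: 0.0
time: 14.0
ee_pos: [0.5578, 0.0485, 0.1478]
eef_rot: [0.984, 0.179, 0.001, 0.0]
ft_force: [-1.1, 0.1, -0.7]
width: 0.0217
grip_force: 0.0
(array([-0.1796,  0.1369, -0.0023]), np.float64(1.07), np.float64(-1.52))
```

View pics/w5.png

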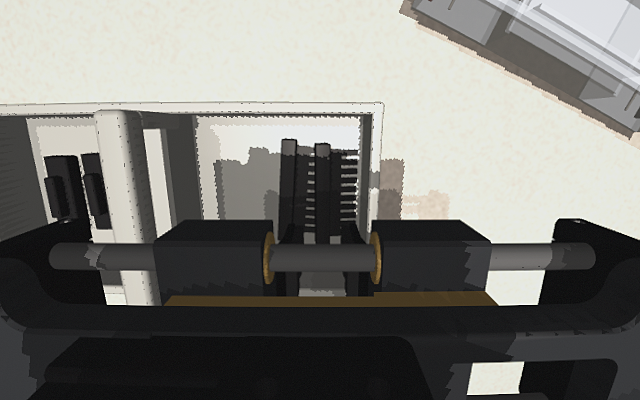

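Comb 1 lies flat beside the kept comb (bars at columns 288 and 322). Next is the second black comb.

```bash
python3 -m pendant '[[-0.03,0.023,0,0],[-0.03,0.023,0,0],[-0.03,0.023,0,0],[-0.03,0.023,0,0],[-0.03,0.023,0,0],[-0.03,0.023,0,0],[0,0,0,0.119],[0,0,0,0.119]]' 0.5;python3 -m pendant '[[0,0,0,0.119],[0,0,0,0.119],[0,0,0,0.119],[0,0,0,0.119],[0,0,0,0.119],[0,0,0,0.119],[0,0,0,0.119],[-0.03,0,0,0]]';python3 -m pendant '[[0,0,0,0],[0,0,0,0]]'
python3 - <<'E'
from h import *
look('comb_1',.010,'w6.png');s=r.read_state();print(s['joint_positions'])
print(rel([.438,-.143,.026],-.71))
E
```

```text
time: 14.72
ee_pos: [0.4356, -0.1462, 0.1458]
eef_rot: [0.998, 0.057, -0.001, -0.0]
ft_force: [-0.0, 0.9, -0.8]
width: 0.0432
grip_force: 0.0
time: 15.38
ee_pos: [0.4162, -0.1264, 0.1459]
eef_rot: [0.936, -0.353, -0.0, -0.0]
ft_force: [-1.6, 0.9, 0.9]
width: 0.0437
grip_force: 0.0
time: 15.55
ee_pos: [0.4137, -0.1239, 0.146]
eef_rot: [0.938, -0.347, -0.001, 0.0]
ft_force: [0.0, -1.4, 0.4]
width: 0.0438
grip_force: 0.0
comb_1 0.89 c [ 430.6 -152.6] size [41. 99.] yaw -0.72 bbox [331. 161.  50. 104.] [63. 61. 59.]
comb_1 0.64 c [563.2  50.5] size [112.  31.] yaw 0.37 bbox [ 92. 199. 108.  62.] [45. 44. 43.]
comb_1 0.6 c [ 309.1 -196.6] size [85. 17.] yaw 1.082 bbox [442. 226.  83.  34.] [170. 114. 124.]
[ 0.60937987  0.01384739 -0.42151314  2.03937695  0.00648099  1.0903841
 -2.09580563]
(array([ 0.0295, -0.0013,  0.1206]), np.float64(0.0), np.float64(-2.1))
```

View pics/w6.png

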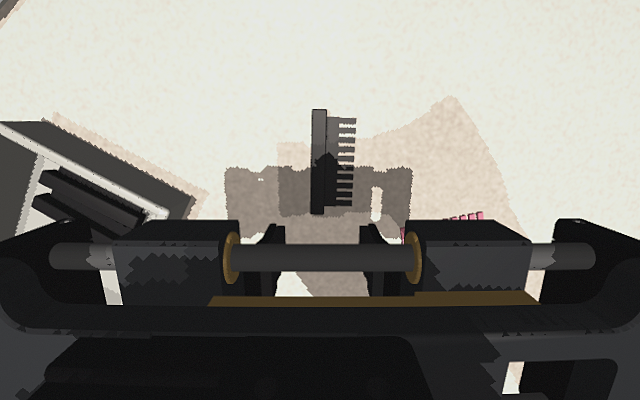

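Wrist view: black comb bar at (318,160) with teeth to the right. The pink comb at (460,225) is clear.

```bash
python3 -m pendant '[[0.016,-0.002,0.02,0.005],[0.0145,-0.001,0.025,0],[0,0,0.025,0],[0,0,0.025,0],[0,0,0.018,0],[0,0,0.007,0],[0,0,0,0],[0,0,0,0]]'; python3 -m pendant '[[0,0,0,0],[0,0,0,0],[0,0,0,0],[0,0,0,0],[0,0,0,0],[0,0,0,0],[0,0,0,0]]' 0 25;python3 -m pendant '[[0,0,-0.02,0],[0,0,-0.035,0],[0,0,-0.035,0],[0,0,-0.03,0],[0,0,0,0],[0,0,0,0]]'
python3 - <<'E'
from h import *
yaw=.357;u=np.array([np.cos(yaw),np.sin(yaw)]);v=np.array([-u[1],u[0]])
T=np.array([.5576,.0486])+v*.012; print(T)   # 12 mm inward of the comb placed
print(rel([*T,.17],yaw))
E
```

```text
time: 16.32
ee_pos: [0.4404, -0.1423, 0.0275]
eef_rot: [0.937, -0.35, -0.0, -0.0]
ft_force: [0.1, 0.4, -0.5]
width: 0.0437
grip_force: 0.0
time: 16.9
ee_pos: [0.4402, -0.1423, 0.0276]
eef_rot: [0.937, -0.35, 0.0, 0.0]
ft_force: [-0.4, 0.8, 4.2]
width: 0.0135
grip_force: 25.0
time: 17.4
ee_pos: [0.441, -0.1425, 0.1486]
eef_rot: [0.937, -0.35, 0.002, 0.0]
ft_force: [-0.2, 0.2, -1.2]
width: 0.0136
grip_force: 25.0
[0.55340642 0.05984339]
(array([-0.0478, -0.2265, -0.0213]), np.float64(-1.072), np.float64(-2.1))
```

```bash
python3 -m pendant '[[-0.0068,-0.032,-0.01,0],[-0.0068,-0.032,-0.01,0],[-0.0068,-0.032,0,0],[-0.0068,-0.032,0,0],[-0.0068,-0.032,0,0],[-0.0068,-0.032,0,0],[-0.0068,-0.032,0,0],[0,0,0,-0.12]]'
for i in 1 2 3 4; do python3 -m pendant '[[0,0,0,-0.12],[0,0,0,-0.12],[0,0,0,-0.12],[0,0,0,-0.12],[0,0,0,-0.12],[0,0,0,-0.12],[0,0,0,-0.12],[0,0,0,-0.12]]' | head -3; done; python3 -m pendant '[[0,0,0,-0.12],[0,0,0,-0.12],[0,0,0,0],[0,0,0,0]]'
python3 - <<'E'
from h import *
print(rel([.5543,.0575,.055],.357)); w=cam('wrist','w7.png')
E
```

```text
time: 18.07
ee_pos: [0.5515, 0.0658, 0.1655]
eef_rot: [0.956, -0.292, -0.001, -0.002]
ft_force: [-1.2, 0.7, 0.2]
width: 0.0135
grip_force: 25.0
time: 18.73
ee_pos: [0.5501, 0.0581, 0.1653]
eef_rot: [0.983, 0.184, -0.001, -0.0]
time: 19.4
ee_pos: [0.5502, 0.0582, 0.1654]
eef_rot: [0.787, 0.617, -0.001, -0.001]
time: 20.07
ee_pos: [0.5502, 0.0582, 0.1655]
eef_rot: [0.413, 0.911, -0.0, -0.001]
time: 20.73
ee_pos: [0.5503, 0.0583, 0.1657]
eef_rot: [-0.055, 0.998, 0.0, -0.001]
time: 21.07
ee_pos: [0.5504, 0.0583, 0.166]
eef_rot: [-0.169, 0.986, 0.001, -0.001]
ft_force: [0.2, -0.7, -0.5]
width: 0.0139
grip_force: 25.0
(array([-0.0035, -0.0023,  0.111 ]), np.float64(-0.017), np.float64(1.34))
```

View pics/w7.png

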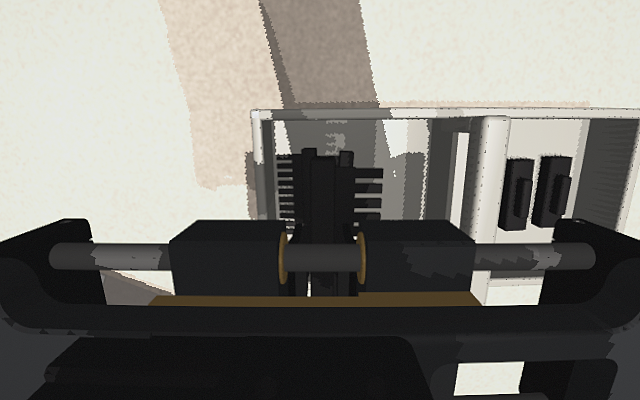

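Wrist view: the held comb is flipped, with its blade toward the divider. It sits over the gap between the two lower bars at (308,150) and (345,155).

```bash
python3 -m pendant '[[-0.0035,-0.002,0.02,-0.017],[0,0,0.025,0],[0,0,0.025,0],[0,0,0.02,0],[0,0,0.014,0],[0,0,0.006,0],[0,0,0,0],[0,0,0,0]]'; python3 -m pendant '[[0,0,0.002,0],[0,0,0,0],[0,0,0,0]]';python3 -m pendant '[[0,0,0.0015,0],[0,0,0,0],[0,0,0,0]]'
```

```text
time: 21.78
ee_pos: [0.5554, 0.0578, 0.0579]
eef_rot: [-0.179, 0.984, 0.0, 0.0]
ft_force: [-0.0, -0.3, -0.1]
width: 0.0135
grip_force: 25.0
time: 22.03
ee_pos: [0.5554, 0.0574, 0.0559]
eef_rot: [-0.179, 0.984, -0.0, 0.001]
ft_force: [-0.4, 0.8, -1.6]
width: 0.0137
grip_force: 25.0
time: 22.28
ee_pos: [0.555, 0.0574, 0.0538]
eef_rot: [-0.179, 0.984, -0.0, 0.0]
ft_force: [-0.7, -0.0, -0.7]
width: 0.0136
grip_force: 25.0
```

```bash
python3 -m pendant '[[0,0,0.0015,0],[0,0,0,0],[0,0,0,0]]';python3 -m pendant '[[0,0,0.0015,0],[0,0,0,0],[0,0,0,0]]'
```

```text
time: 22.53
ee_pos: [0.5551, 0.0576, 0.0523]
eef_rot: [-0.179, 0.984, 0.0, 0.0]
ft_force: [-0.4, -0.1, 0.7]
width: 0.0136
grip_force: 25.0
time: 22.78
ee_pos: [0.5548, 0.0588, 0.0516]
eef_rot: [-0.18, 0.984, 0.0, 0.0]
ft_force: [-4.4, 3.1, 10.9]
width: 0.0135
grip_force: 25.0
```

```bash
python3 -m pendant '[[0,0,-0.0008,0],[0,0,0,0]]';python3 -m pendant '[[0,0,0,0],[0,0,0,0],[0,0,0,0],[0,0,0,0]]' 0.28; python3 -m pendant '[[0,0,-0.02,0],[0,0,-0.04,0],[0,0,-0.04,0],[0,0,-0.02,0],[0,0,0,0],[0,0,0,0]]'
python3 - <<'E'
from h import *
w=cam('wrist','w8.png')
c=np.array([.515,.165,0])
print(rel([.515,.165,.18],.357))
E
```

```text
time: 22.95
ee_pos: [0.555, 0.058, 0.0519]
eef_rot: [-0.179, 0.984, 0.0, 0.0]
ft_force: [-1.7, 2.8, 5.8]
width: 0.0134
grip_force: 25.0
time: 23.28
ee_pos: [0.5549, 0.0571, 0.0513]
eef_rot: [-0.179, 0.984, -0.0, -0.0]
ft_force: [-1.3, 0.2, 0.1]
width: 0.0232
grip_force: 0.0
time: 23.78
ee_pos: [0.5555, 0.0572, 0.1724]
eef_rot: [-0.179, 0.984, -0.0, 0.001]
ft_force: [0.4, -0.9, 1.0]
width: 0.0241
grip_force: 0.0
(array([-0.0007,  0.1151, -0.0089]), np.float64(0.003), np.float64(1.37))
```

View pics/w8.png

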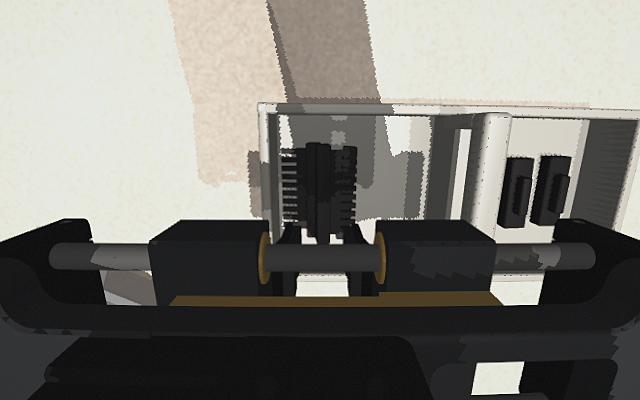

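Wrist view: comb 2 rests across the two lower comb bars, inside the bay, and both dams are in the other bay. The handle's top end is at columns 474–508, row 114.

```bash
python3 - <<'E'
from h import *
w=cam('wrist');yaw=.357
u=np.array([np.cos(yaw),np.sin(yaw)]);v=np.array([-u[1],u[0]]);s=r.read_state()
t=np.array(s['ee_pos'])[:2]
g=lambda p,z:((px2w(w,p,z)[:,:2]-t)@np.c_[u,v]*1000).round(1)
print('handle top',g([(474,115),(508,115),(469,205),(505,205)],.117),'rim corner far',g([(259,103),(270,115)],.055), px2w(w,[(490,115),(487,205)],.117))
# caddy direction of rim
P=px2w(w,[(259,103),(625,111)],.055)[:,:2];d=P[1]-P[0];print(np.arctan2(d[1],d[0]))
M=R.from_quat(s['eef_rot']).as_matrix();print(M.round(3))
E
```

```text
handle top [[-74.2  98.6]
 [-74.5 121.6]
 [-12.7 102.7]
 [-12.8 128.9]] rim corner far [[-85.4 -55.4]
 [-75.4 -46.4]] [[0.44667584 0.1334425  0.117     ]
 [0.50215548 0.16092502 0.117     ]]
1.9204628292891375
[[-0.936 -0.352 -0.001]
 [-0.352  0.936 -0.001]
 [ 0.001 -0.    -1.   ]]
```

```bash
python3 -m pendant '[[0,0.029,0,0],[0,0.029,0,0],[0,0.029,0,0],[0,0.028,0,0],[0,0,0.02,0],[0,0,0.025,0],[0,0,0.02,0],[0,0,0.004,0]]' 0.65; python3 -m pendant '[[0,0,0,0],[0,0,0,0]]'; python3 -m pendant '[[0,0,0,0],[0,0,0,0],[0,0,0,0],[0,0,0,0],[0,0,0,0],[0,0,0,0],[0,0,0,0],[0,0,0,0]]' 0 15
python3 - <<'E'
from h import *
cam('scene','s1.png')
E
```

```text
time: 24.55
ee_pos: [0.5122, 0.164, 0.0984]
eef_rot: [-0.179, 0.984, -0.0, -0.003]
ft_force: [-0.9, -1.4, -0.6]
width: 0.0561
grip_force: 0.0
time: 24.72
ee_pos: [0.5144, 0.1653, 0.1028]
eef_rot: [-0.179, 0.984, 0.0, -0.0]
ft_force: [0.3, 0.9, 1.3]
width: 0.0567
grip_force: 0.0
time: 25.38
ee_pos: [0.5143, 0.1657, 0.1027]
eef_rot: [-0.179, 0.984, 0.0, 0.0]
ft_force: [0.1, 2.4, 1.8]
width: 0.0198
grip_force: 15.0
```

View pics/s1.png

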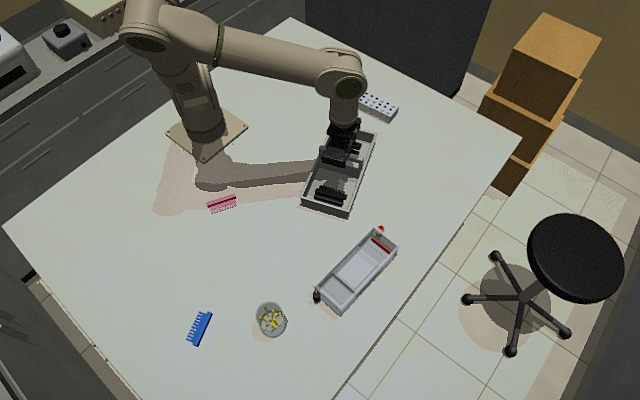

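Scene view: the gripper is on the handle at (340,140) with the combs in the bay at (330,193), and the pink and blue combs are untouched. I'll grip hard and lift slowly.

```bash
python3 -m pendant '[[0,0,0,0],[0,0,0,0],[0,0,-0.002,0],[0,0,-0.004,0],[0,0,-0.006,0],[0,0,-0.008,0],[0,0,-0.01,0],[0,0,-0.01,0]]' 0 60; python3 -m pendant '[[0,0,-0.01,0],[0,0,-0.01,0],[0,0,-0.01,0],[0,0,-0.01,0],[0,0,-0.01,0],[0,0,-0.007,0],[0,0,-0.004,0],[0,0,-0.002,0]]'; python3 -m pendant '[[0,0,0,0],[0,0,0,0],[0,0,0,0],[0,0,0,0],[0,0,0,0],[0,0,0,0]]'
python3 - <<'E'
from h import *
s=r.read_state();print(s['torque'],s['joint_vel'])
c=cam('scene','s2.png')
# level check: rim corners predicted vs picture
i=c['img'].copy();yaw=.355;u=np.array([np.cos(yaw),np.sin(yaw)]);v=np.array([-u[1],u[0]]);t=np.array(s['ee_pos'])
P=[[*(t[:2]+u*a*.08+v*b*.17),t[2]-.1035+z] for z in(.055,0) for a,b in((1,1),(1,-1),(-1,-1),(-1,1))]
p=w2px(c,P);print(p.round())
for q in (p[:4],p[4:]): cv2.polylines(i,[q.round().astype(int)],True,(255,0,0),1)
cv2.imwrite('pics/s3.png',cv2.resize(i[90:270,240:440],None,fx=3.3,fy=3.3)[:,:,::-1])
E
```

```text
time: 26.1
ee_pos: [0.5145, 0.165, 0.1436]
eef_rot: [-0.179, 0.984, -0.0, 0.0]
ft_force: [-0.2, 0.1, -4.6]
width: 0.0191
grip_force: 60.0
time: 26.77
ee_pos: [0.5146, 0.1651, 0.2062]
eef_rot: [-0.179, 0.984, -0.0, 0.0]
ft_force: [-0.4, -0.5, -4.4]
width: 0.0191
grip_force: 60.0
time: 27.27
ee_pos: [0.5144, 0.1651, 0.2054]
eef_rot: [-0.179, 0.984, -0.0, -0.0]
ft_force: [-1.0, -0.2, -3.9]
width: 0.0195
grip_force: 60.0
[ 0.175189   -0.08427453 -0.01345958] [ 0.00092307 -0.00099505 -0.00054899 -0.0017085  -0.0006786   0.00022696
 -0.00058544]
[[379. 113.]
 [349. 193.]
 [298. 178.]
 [334. 102.]
 [377. 124.]
 [348. 202.]
 [299. 188.]
 [333. 113.]]
```

View pics/s3.png

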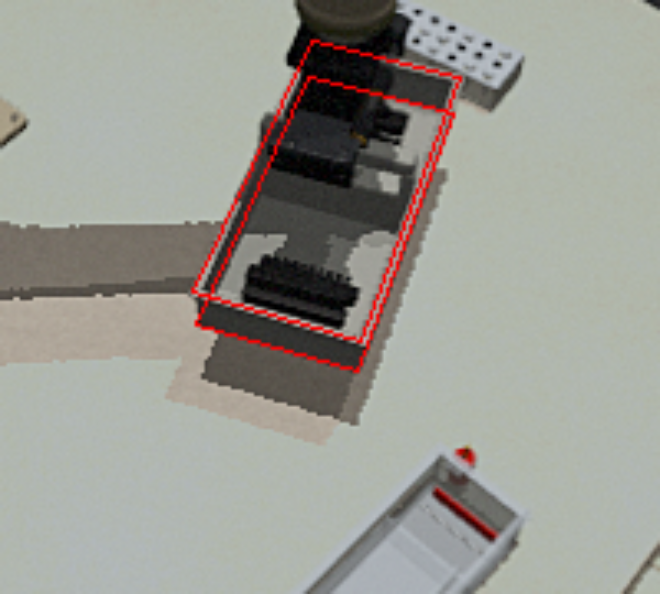

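The lifted caddy matches the level outline drawn over the picture, about 10 cm up, with the combs and dams inside and the joints still. Handing in.

```bash
python3 -m pendant '[[0,0,0,0],[0,0,0,0],[0,0,0,0],[0,0,0,0]]'; python3 -c "
from bench import r
print(r.close_job())"
```

```text
time: 27.65
ee_pos: [0.5145, 0.1651, 0.2055]
eef_rot: [-0.179, 0.984, -0.0, 0.0]
ft_force: [0.3, 0.3, -5.8]
width: 0.0199
grip_force: 60.0
the job is handed in; nothing more can be done
None
```

Both black combs are in the bay with the kept comb, with the second resting on top of the other two, and the dam is with the kept dam; the caddy is held level and still about 10 cm above the bench, and the job is handed in at about 28 s.

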